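# Packing wedge-shaped card stands head to tail in a sloping counter display

## Robot

A 6-joint arm with a two-finger parallel gripper is mounted at the origin on the work surface. World frame = base frame: x ahead of the robot, y to its left, z up, the work surface at z = 0. Lengths are in mm, angles in rad, forces in N, time in s.
With the tool pointing down it reaches from about 350 to 800 mm from the base axis. Payload 7.3 kg.
Tool frame: the origin (TCP) lies between the finger pads; the fingertips stand 19 mm ahead of it and the grasp point (between the pads) is the TCP; z points along the fingers, y is the direction in which the jaws open and shut (so a half turn about z gives the same grasp; the last joint's range is limited). The gripper opens to 85 mm and grips with 20 to 120 N. Pads are 22 mm wide; open, the fingers measure 114 mm over their backs; the gripper's body (76 mm by 85 mm) begins 54 mm behind the grasp point. The pads swing forward as they close: fully open they stand 13 mm farther back than shut.
Start: joints at [1.149, 0.342, 1.524, -0, 1.275, -0.146], TCP at [142.95, 505.181, 250.322] pointing down, gripper open.
Joint ranges: [-2.53, 2.53], [-0.77, 2.02], [0.04, 2.7], [-1, 4.14], [0.28, 2.66], [-3.11, 3.11]. Speed limits (rad/s): [2.57, 2.57, 3.14, 3.14, 3.14, 3.14].

## Interface

Orientations are given as [roll, pitch, yaw] about the fixed x, y, z axes, in that order (R = Rz(yaw) Ry(pitch) Rx(roll)).
In Python, from workcell import bot gives the robot as it stands. Calls block until the motion is done:
- bot.move_pose(position, orientation): joint-space move of the TCP to a pose.
- bot.move_linear(position, orientation=None, max_speed=150): straight line of the TCP; orientation=None keeps the orientation; max_speed is the mean speed in mm/s.
- bot.movej(angles): joint-space move.
- bot.command_gripper(opening, strength=None): finger opening in mm; strength is the grip in N (None keeps the last); returns when the fingers have stopped.
- bot.wait(seconds).
- bot.ik(position, orientation): joint angles nearest the present ones, or None.
- bot.get_state(): the state.
- bot.snapshot(name): name is "scene" or "top"; returns the picture (400x640x3 uint8, red, green, blue); there is no depth.
- bot.camera_params(name): a dict with "fov_y" (degrees; the focal length in pixels is half the picture's height over the tangent of half this angle, whatever the lens; pixels are square), "cx", "cy" (the principal point, pixels), "position" and "orientation" of the camera in the world. Camera axes: x right, y up, looking along -z (the intrinsics and any distortion apply to the point x, -y, -z); pixel columns grow to the right and rows downward; lengths in mm; the calibration is good to about 2 mm. A picture is of the moment at which its call begins. camera_params takes no time and is no camera call.
A pose or a line that the arm cannot do raises bot.Unreachable and nothing moves.
- bot.finish_job(): hands the job in, once; it reports no verdict.
The state is a dict: "t": time; "joint_pos": joint angles; "joint_vel": joint speeds; "joint_torque": joint torques, N m; "tool_pos": TCP position; "eef_rot": TCP orientation; "contact_force": force on the tool from outside, world axes, zero at the start; "ft_torque": the same for the moment, N m; "finger_gap": finger opening in mm.
Only numpy, scipy, OpenCV 4.12 (cv2) and the standard library are available. Lean on these libraries where they do the work, as an engineer would, in place of code of your own. Each camera call takes 0.05 s, during which the arm holds its last target. There are 200 camera calls.

## Task

Three wooden wedge-shaped price-card stands lie about on the counter and a fourth lies crosswise in the sloping display tray. Pack all four on their sides into the tray in one snug row across it, alternately thick end and thin end to the front, so that they fill it, straight and each lying fully down on the tray floor. Leave the other goods on the counter where they are.

Things in the scene. Friction and masses are not known exactly. Their poses are not given: they have to be found in the camera images.
- stand_a_mid (a point): Beech card stand, a wedge lying on its side, 68 long, 40 high, 42 across at the thick end, 24 at the thin; 65 g +-25%. Point: centre, half-way along, across and up. x: along it to the thick end (square ends at x = +-34); z: up. Straight long side at y = -16.5; sloping side from y = 7.5 (thin end) to 25.5 (thick), slotted near the thick end. Thin end's middle: y = -4.5. Rims bevelled 2.
- stand_b_mid (a point): Another card stand, same shape, size, point and axes as stand_a, lying on the counter on the same side.
- stand_c_mid (a point): Another card stand, same shape, size, point and axes as stand_a, lying on the counter on the same side.
- stand_d_mid (a point): The fourth card stand, same shape, size, point and axes as stand_a. At the start it lies loose and crosswise in the tray, underside on the tray floor.
- tray: Tray of a dark wooden sloping display fixed to the counter. Origin: centre of its inner floor, 55 above the counter. x: down the slope to the customer's side, the front; y: across; z: square to the floor, 25 degrees from vertical, leaning to the front. Inside 72 along x between lips 12 high, 6 thick; 137 across y between walls 26 high, 8 thick. Four stands packed head to tail measure 68 by 132.
- calculator_mid (a point): Bystander: black desk calculator 135 x 78 x 13, lying flat. The point is at its middle, half-way up.
- eraser_mid (a point): Bystander: white block eraser 60 x 22 x 12 in a card sleeve, lying flat. The point is at its middle, half-way up.
- highlighter_mid (a point): Bystander: yellow highlighter pen with a black cap, 121 x 24 x 18, lying flat. The point is at its middle, half-way up.
- tape_roll_mid (a point): Bystander: roll of clear adhesive tape, 72 across and 19 high, lying flat. The point is at its middle, half-way up.
- stapler_mid (a point): Bystander: red and black stapler 138 x 36 x 62. The point is at its middle, half-way up.
- glue_stick_mid (a point): Bystander: white glue stick with an orange cap, 29 across and 89 high, standing. The point is at its middle, half-way up.
- crayon_box_mid (a point): Bystander: blue and yellow flat box of crayons 98 x 72 x 18. The point is at its middle, half-way up.
There are look-alikes about, which are no part of the job. What is shaped like the part that bears stand_c_mid but yellow is not meant.

How it is judged:
By the outcome, as a careful person would: the job done as asked, in the order asked, and still so for the second after the job is handed in, with the robot touching nothing.
It also fails if it takes over 72 s, if anything falls off the work surface, if the arm or the gripper's body presses on something with over 40 N, if the wrist force passes 120 N, or if a joint passes its speed limit or range.

## Working session

There is one attempt and no reset: what is moved stays moved. The work goes in short steps, each a Python script; the robot and the scene stay as the last script left them, time stands still between calls to the robot, and variables do not carry over. Pictures are saved under pics/ and viewed, about 8 in all and at most 12, crops included, and the job is handed in when it is done.

```bash
ls; mkdir -p pics; python3 - <<'E'
from workcell import bot
import cv2
for n in("scene","top"):
    im=bot.snapshot(n); cv2.imwrite(f"pics/{n}0.png",im[:,:,::-1]); print(n,bot.camera_params(n))
print(bot.get_state())
E
```

```text
pics
scene {'fov_y': 51.038156225203934, 'cx': 318.3838769065974, 'cy': 204.42643337356316, 'position': array([946.76899038, 432.60375022, 910.70476702]), 'orientation': array([ 0.6184422 , -0.00831704,  2.4432001 ])}
top {'fov_y': 48.9626211979408, 'cx': 323.30976736897634, 'cy': 200.93613561678762, 'position': array([ 346.22601746,   -3.20741208, 1119.760688  ]), 'orientation': array([ 0.19026893,  0.00431987, -1.55587356])}
{'t': 0.1, 'joint_pos': array([ 1.14896290e+00,  3.42650059e-01,  1.52489332e+00,  1.45055179e-05,
        1.27541263e+00, -1.46021340e-01]), 'joint_vel': array([-2.36326985e-04, -1.13352425e-03, -3.37520515e-03,  1.64388271e-03,
       -1.54956151e-06,  3.62648381e-05]), 'joint_torque': array([ 1.24565930e-03, -4.34450841e+01, -2.46490413e+01, -3.87936470e-04,
        4.81966723e-03, -3.30147736e-05]), 'tool_pos': array([142.82462226, 504.86464134, 249.70682563]), 'eef_rot': array([-3.14024582e+00, -2.12097053e-04,  2.86577619e+00]), 'contact_force': array([ 0.22047686, -0.07471598, -0.60889378]), 'ft_torque': array([-0.02076339, -0.02917335, -0.02794415]), 'finger_gap': 85.63972566804568}
```

View pics/scene0.png

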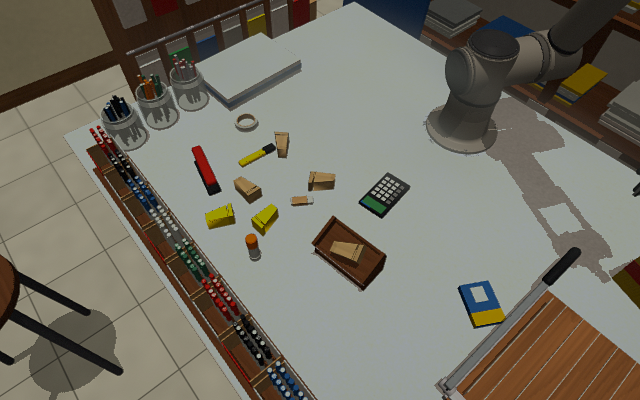

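View pics/top0.png

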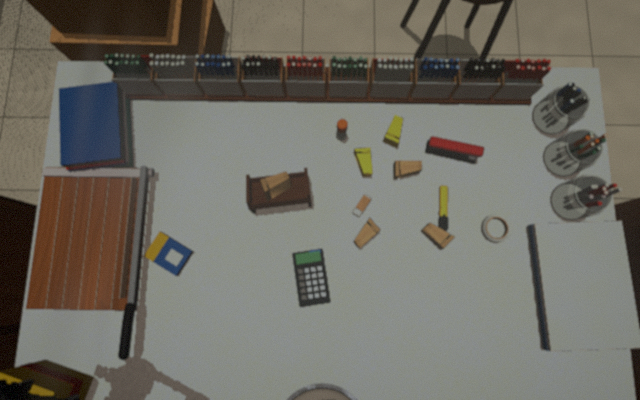

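The top view shows beech wedges at (407,168), (367,233), (438,235) and, in the tray, (274,183). Look-alikes are the yellow wedges at (364,161) and (395,130), which aren't wanted. The tan/white eraser at (362,205) is also not a target. Next, close crops.

```bash
python3 - <<'E'
import cv2,numpy as np
t=cv2.imread("pics/top0.png");s=cv2.imread("pics/scene0.png")
c=lambda im,x,y,w,h,k:cv2.resize(im[y:y+h,x:x+w],None,fx=k,fy=k,interpolation=cv2.INTER_CUBIC)
A=c(t,235,155,90,70,5) ; B=c(s,300,205,100,90,5)
C=c(t,340,150,125,105,5);D=c(s,225,120,125,90,5)
def g(im,x,y,k):
    for u in range(0,im.shape[1]//k,10): cv2.putText(im,str(x+u),(u*k,8),0,.3,(0,0,255),1); cv2.line(im,(u*k,9),(u*k,13),(0,0,255),1)
    for v in range(10,im.shape[0]//k,10): cv2.putText(im,str(y+v),(0,v*k+3),0,.3,(0,0,255),1)
g(A,235,155,5);g(B,300,205,5);g(C,340,150,5);g(D,225,120,5)
o=np.zeros((450,950,3),np.uint8);o[:350,:450]=A;o[:,450:950]=B
cv2.imwrite("pics/c1.png",cv2.resize(o,(800,379),interpolation=cv2.INTER_AREA))
o=np.zeros((525,1250,3),np.uint8);o[:,:625]=C;o[:450,625:]=D
o2=np.vstack([C[:525],])
cv2.imwrite("pics/c2.png",cv2.resize(o,(800,336),interpolation=cv2.INTER_AREA))
for n,im,pts in(("t",t,[(407,168),(367,233),(438,235),(274,183),(364,161),(290,190),(330,190)]),("s",s,[(321,180),(283,144),(248,188),(347,250),(265,218),(350,268),(300,220)])):
    h=cv2.cvtColor(im,cv2.COLOR_BGR2HSV)
    print(n,[(p,h[p[1],p[0]].tolist()) for p in pts])
E
```

```text
t [((407, 168), [17, 116, 138]), ((367, 233), [17, 116, 138]), ((438, 235), [16, 117, 135]), ((274, 183), [15, 115, 131]), ((364, 161), [30, 169, 140]), ((290, 190), [15, 99, 67]), ((330, 190), [40, 16, 144])]
s [((321, 180), [19, 128, 155]), ((283, 144), [19, 119, 154]), ((248, 188), [19, 129, 146]), ((347, 250), [18, 130, 141]), ((265, 218), [29, 255, 155]), ((350, 268), [12, 186, 81]), ((300, 220), [70, 10, 160])]
```

View pics/c1.png

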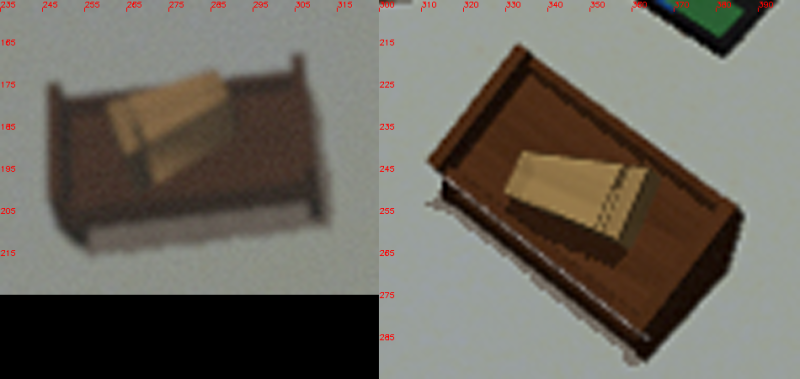

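View pics/c2.png

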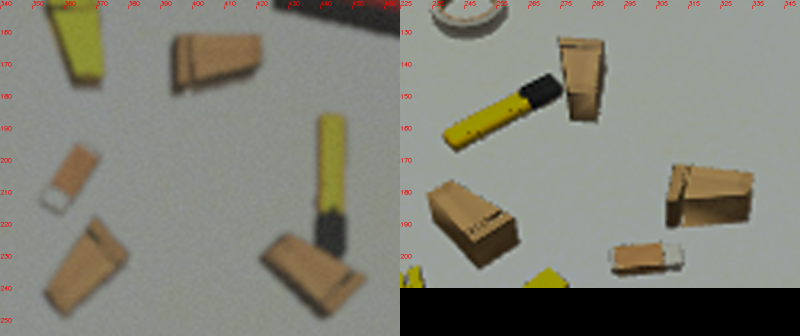

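The close crops confirm the choice. The targets are the beech wedges at top-view px (407,168), (367,233), (438,235), plus the one in the tray at about (274,180). The yellow pair is excluded. The highlighter cap touches the edge of the wedge at (438,235). Now I'll triangulate the corners.

```bash
cat > h.py <<'E'
import numpy as np,cv2
from scipy.spatial.transform import Rotation as R
from scipy.optimize import least_squares
def cam(bot):
    C={}
    for n in("scene","top"):
        p=bot.camera_params(n);f=200/np.tan(np.radians(p["fov_y"])/2)
        C[n]=(R.from_euler("xyz",p["orientation"]).as_matrix(),np.array(p["position"]),f,p["cx"],p["cy"])
    return C
def ray(c,uv):
    Rm,p,f,cx,cy=c; d=np.array([(uv[0]-cx)/f,-(uv[1]-cy)/f,-1]); d=Rm@d; return p,d/np.linalg.norm(d)
def onz(c,uv,z):
    p,d=ray(c,uv); return p+d*(z-p[2])/d[2]
def proj(c,P):
    Rm,p,f,cx,cy=c; q=(np.atleast_2d(P)-p)@Rm; return np.c_[cx-f*q[:,0]/q[:,2],cy+f*q[:,1]/q[:,2]]
def tri(C,a,b):
    p,d=ray(C["scene"],a);q,e=ray(C["top"],b)
    s=np.linalg.lstsq(np.c_[d,-e],q-p,rcond=None)[0]
    A,B=p+d*s[0],q+e*s[1]; return (A+B)/2,np.linalg.norm(A-B)
TOP=np.array([[34,25.5],[34,-16.5],[-34,-16.5],[-34,7.5]])
def kabsch(P):
    Mo=TOP-TOP.mean(0);Q=P-P.mean(0);a=np.arctan2((Mo[:,0]*Q[:,1]-Mo[:,1]*Q[:,0]).sum(),(Mo*Q).sum())
    r=np.array([[np.cos(a),-np.sin(a)],[np.sin(a),np.cos(a)]])
    t=P.mean(0)-r@TOP.mean(0); return t,a,np.abs(P-(TOP@r.T+t)).max()
E
cat > m.py <<'E'
from workcell import bot
from h import *
np.set_printoptions(precision=1,suppress=True)
C=cam(bot)
im={n:cv2.imread(f"pics/{n}0.png") for n in C}
seeds={"P":((321,180),(367,233)),"Q":((283,144),(438,235)),"S":((248,188),(407,168))}
for k,(s,t) in seeds.items():
  q={}
  for n,(u,v) in zip(("scene","top"),(s,t)):
    c=cv2.resize(im[n][v-25:v+25,u-25:u+25],None,fx=6,fy=6,interpolation=cv2.INTER_CUBIC)
    h=cv2.cvtColor(c,cv2.COLOR_BGR2HSV)
    m=((h[...,0]>10)&(h[...,0]<24)&(h[...,1]>75)).astype(np.uint8)*255
    V=h[...,2]; thr=cv2.threshold(V[m>0].reshape(-1,1),0,255,cv2.THRESH_OTSU)[0]
    for lab,mm in(("all",m),("top",m&((V>thr).astype(np.uint8)*255))):
      mm=cv2.morphologyEx(mm,cv2.MORPH_OPEN,np.ones((7,7)))
      mm=cv2.morphologyEx(mm,cv2.MORPH_CLOSE,np.ones((9,9)))
      cs=max(cv2.findContours(mm,0,1)[0],key=cv2.contourArea)
      q=cv2.approxPolyN(cs,4 if lab=="top" else 6,ensure_convex=True).reshape(-1,2)
      uv=(q+.5)/6-.5+[u-25,v-25]
      print(k,n,lab,int(thr),cv2.contourArea(cs)//36,uv.tolist() and np.round(uv,1).tolist())
      if lab=="top": print("   on z40:",[np.round(onz(C[n],x,40)[:2],0).tolist() for x in uv])
# tray
Z=26;X=42;Y=76.5
W=np.array([[-X,-Y,Z],[X,-Y,Z],[-X,Y,Z],[X,Y,Z]])
ob={"scene":[(333.3,215.7),(312.1,243),(386.2,255.6),(364.4,287)],"top":[(312.2,207.7),(305.5,167.8),(np.nan,0),(247.8,174.7)]}
for i in(0,1,3): print("tri",tri(C,ob["scene"][i],ob["top"][i]))
def T(p): 
    Rm=(R.from_euler("z",p[3])*R.from_euler("y",np.radians(25))).as_matrix(); return W@Rm.T+p[:3]
def f(p):
    return np.concatenate([np.nan_to_num(proj(C[n],T(p))-np.array(ob[n])).ravel() if n=="scene" else (proj(C[n],T(p))-np.array(ob[n]))[[0,1,3]].ravel() for n in C])
o=least_squares(f,[500,50,55,0]);print(o.x,o.fun)
E
python3 m.py
```

```text
P scene all 104 429.0 [[334.8, 173.6], [333.4, 188.4], [315.2, 190.2], [307.9, 190.1], [308.1, 180.9], [310.2, 170.8]]
P scene top 104 211.0 [[334.9, 173.6], [334.1, 180.2], [307.8, 182.6], [310.2, 170.8]]
   on z40: [[443.0, -87.0], [460.0, -71.0], [519.0, -110.0], [488.0, -137.0]]
P top all 122 332.0 [[379.6, 229.2], [374.6, 234.8], [359.4, 248.1], [353.4, 240.9], [364.1, 224.9], [369.2, 217.6]]
P top top 122 261.0 [[379.6, 229.4], [359.8, 246.9], [354.6, 239.2], [369.1, 217.4]]
   on z40: [[484.0, -136.0], [441.0, -87.0], [459.0, -74.0], [514.0, -110.0]]
Q scene all 109 271.0 [[287.6, 131.9], [287.9, 141.6], [285.9, 156.9], [277.9, 156.9], [274.9, 138.4], [274.4, 131.4]]
Q scene top 109 184.0 [[287.9, 131.9], [284.9, 153.6], [275.8, 146.6], [274.4, 131.4]]
   on z40: [[445.0, -292.0], [503.0, -230.0], [507.0, -268.0], [474.0, -318.0]]
Q top all 113 366.0 [[441.4, 227.6], [453.9, 236.6], [442.6, 248.2], [421.8, 230.2], [425.2, 225.9], [429.4, 222.8]]
Q top top 113 289.0 [[453.9, 236.6], [443.1, 247.4], [423.6, 228.8], [430.6, 221.8]]
   on z40: [[469.0, -318.0], [442.0, -291.0], [4
[... 197 characters left out ...]
 195.2], [230.6, 181.4], [240.4, 175.6]]
   on z40: [[626.0, -177.0], [665.0, -176.0], [674.0, -243.0], [643.0, -243.0]]
S top all 107 343.0 [[420.9, 160.8], [420.9, 170.2], [400.1, 177.1], [394.4, 176.2], [394.1, 169.1], [394.6, 160.6]]
S top top 107 273.0 [[420.9, 160.8], [420.9, 169.2], [395.6, 175.6], [395.6, 160.6]]
   on z40: [[662.0, -242.0], [639.0, -242.0], [622.0, -177.0], [661.0, -178.0]]
tri (array([538.7,  25.9,  54. ]), np.float64(14.672920274302637))
tri (array([634.2,  49.5,  60. ]), np.float64(1.4123931801906657))
tri (array([614.7, 199.9,  46.1]), np.float64(9.975965093418974))
[570.  115.5  37.2   0.1] [ 2.6  0.5  1.4  0.4 -0.4  0.4 -2.3 -2.  -2.3 -8.6  2.5  4.6 -0.2  2.7]
```

```bash
cat > t.py <<'E'
from workcell import bot
from h import *
np.set_printoptions(precision=1,suppress=True)
C=cam(bot); im={n:cv2.imread(f"pics/{n}0.png") for n in C}
X=42;Y=76.5;Z=26
W=np.array([[-X,-Y,Z],[X,-Y,Z],[-X,Y,Z],[X,Y,Z]])
ob={"scene":np.array([(333.3,215.7),(312.1,243),(386.2,255.6),(364.4,287)]),"top":np.array([(312.2,207.7),(305.5,167.8),(0,0),(247.8,174.7)])}
def T(p,w): return w@(R.from_euler("z",p[3])*R.from_euler("y",np.radians(25))).as_matrix().T+p[:3]
def f(p): return np.concatenate([(proj(C["scene"],T(p,W))-ob["scene"]).ravel(),(proj(C["top"],T(p,W))-ob["top"])[[1,3]].ravel()])
o=least_squares(f,[570,115,55,.1],loss="soft_l1");print(o.x,f(o.x).reshape(-1,2).tolist())
o2=least_squares(lambda q:f([q[0],q[1],55,q[2]]),[570,115,.1],loss="soft_l1");print(o2.x,f([*o2.x[:2],55,o2.x[2]]).reshape(-1,2))
p=[*o2.x[:2],55,o2.x[2]]
out=[]
for n,(x,y,w,h) in {"top":(235,155,90,70),"scene":(300,205,95,88)}.items():
    k=8 if n=="top" else 4.5
    k=4.4
    c=cv2.resize(im[n][y:y+h,x:x+w],None,fx=k,fy=k,interpolation=cv2.INTER_CUBIC)
    for poly in([[-42,-76.5,26],[42,-76.5,26],[42,-68.5,26],[-42,-68.5,26]],[[-42,76.5,26],[42,76.5,26],[42,68.5,26],[-42,68.5,26]],[[-42,-68.5,12],[-42,68.5,12],[-36,68.5,12],[-36,-68.5,12]],[[42,-68.5,12],[42,68.5,12],[36,68.5,12],[36,-68.5,12]]):
        uv=((proj(C[n],T(p,np.array(poly,float)))-[x,y]+.5)*k).round().astype(int)
        cv2.polylines(c,[uv],True,(0,255,0),1)
    out.append(cv2.copyMakeBorder(c,0,400-c.shape[0],0,0,0))
cv2.imwrite("pics/tray_ov.png",np.hstack(out)[:,:])
E
python3 t.py
```

```text
[576.4 118.9  49.1   0.1] [[0.8447411207268374, 0.40135950051953273], [0.03375385909015449, 1.2513587259334145], [-0.2291793103471491, -0.42350197038371107], [-1.6324600511884455, -1.7028141199652964], [0.4101795744456922, 0.12478778375054844], [-2.7443039535277762, 0.024456894890306557]]
[577.3 120.2   0.1] [[ 1.1 -0.5]
 [ 0.1  0.5]
 [ 0.2 -1. ]
 [-1.4 -2.1]
 [-0.1 -0.8]
 [-3.6 -1. ]]
```

View pics/tray_ov.png

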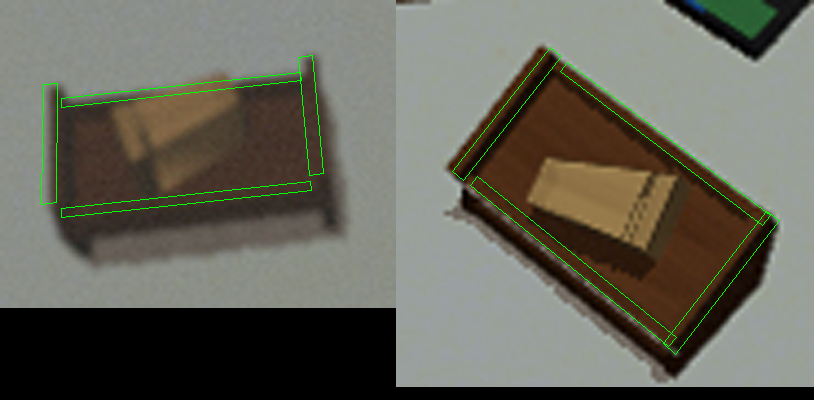

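```bash
cat > d.py <<'E'
from workcell import bot
from h import *
np.set_printoptions(precision=3,suppress=True)
C=cam(bot)
exec(open("t.py").read().split("p=[*o2")[0].split("C=cam(bot);")[1].split("\n",1)[1])
org=np.array([577.5,118.5,55]);yaw=o2.x[2];print(yaw)
M=(R.from_euler("z",yaw)*R.from_euler("y",np.radians(25))).as_matrix()
for n,q in {"scene":[(365.6,244.9),(357.2,262.5),(329.9,251.3),(334.4,240.9)],"top":[(260.4,179.9),(265.9,191.1),(289.2,176.9),(286.8,171.6)]}.items():
    P=[]
    for uv in q:
        p,d=ray(C[n],uv); a=M.T@(p-org);b=M.T@d; P.append((a+b*(40-a[2])/b[2])[:2])
    P=np.array(P);print(n,P.round(1).tolist());
    for T_ in (P,P[[1,0,3,2]]): print(kabsch(T_))
for k,P in {"P":[[(519,-110),(488,-137),(443,-87),(460,-71)],[(514,-110),(484,-136),(441,-87),(459,-74)]],"Q":[[(474,-318),(445,-292),(0,0),(507,-268)],[(469,-318),(442,-291),(488,-244),(505,-262)]],"S":[[(626,-177),(665,-176),(674,-243),(643,-243)],[(622,-177),(661,-178),(662,-242),(639,-242)]]}.items():
    for p in P:
        p=np.array(p,float); 
        for o in ([0,1,2,3],[1,0,3,2]): print(k,o,kabsch(p[o]))
for t in ([577.5,118.5,120],):
    for y in (0,np.pi/2,np.pi,-np.pi/2):
        e=(R.from_matrix(M)*R.from_euler("x",np.pi)*R.from_euler("z",y)).as_euler("xyz"); print(y,bot.ik(t,e))
E
python3 d.py
```

```text
[576.367 118.869  49.079   0.129] [[0.8447411207268374, 0.40135950051953273], [0.03375385909015449, 1.2513587259334145], [-0.2291793103471491, -0.42350197038371107], [-1.6324600511884455, -1.7028141199652964], [0.4101795744456922, 0.12478778375054844], [-2.7443039535277762, 0.024456894890306557]]
[577.284 120.17    0.126] [[ 1.1   -0.48 ]
 [ 0.096  0.476]
 [ 0.243 -0.995]
 [-1.382 -2.146]
 [-0.142 -0.786]
 [-3.628 -1.02 ]]
0.12599103151677213
scene [[-30.5, 31.4], [11.5, 40.8], [29.9, -24.5], [5.2, -31.3]]
(array([4.023, 4.076]), np.float64(1.8324059200710643), np.float64(1.1836932113655436))
(array([4.023, 4.076]), np.float64(1.8523944807476806), np.float64(41.394289898076075))
top [[4.9, 35.9], [-31.0, 23.3], [4.5, -33.9], [21.9, -29.0]]
(array([ 0.073, -0.924]), np.float64(1.8302424721442483), np.float64(38.268190111653055))
(array([ 0.073, -0.924]), np.float64(1.8534884721774652), np.float64(3.51475544771451))
P [0, 1, 2, 3] (array([ 477.5 , -101.25]), np.float64(-0.8404767476130055), np.float64(0.5859601482081302))
P [1, 0, 3, 2] (array([ 477.5 , -101.25]), np.float64(-0.8376882
[... 641 characters left out ...]
0067284), np.float64(29.680149939918806))
S [0, 1, 2, 3] (array([ 652.  , -209.75]), np.float64(1.623320870177477), np.float64(3.737741642658875))
S [1, 0, 3, 2] (array([ 652.  , -209.75]), np.float64(1.6473575213269385), np.float64(41.02583920426548))
S [0, 1, 2, 3] (array([ 646.  , -209.75]), np.float64(1.572684134692529), np.float64(2.2810882269102706))
S [1, 0, 3, 2] (array([ 646.  , -209.75]), np.float64(1.5863644639570582), np.float64(41.026205166805084))
0 [ 0.082  0.825  1.112 -0.019  1.64   1.529]
1.5707963267948966 [ 0.082  0.825  1.112 -0.019  1.64   3.1  ]
3.141592653589793 [ 0.082  0.825  1.112 -0.019  1.64  -1.612]
-1.5707963267948966 [ 0.082  0.825  1.112 -0.019  1.64  -0.041]
```

```bash
cat > r.py <<'E'
from workcell import bot
from h import *
np.set_printoptions(precision=2,suppress=True)
YAW=.126; ORG=np.array([577.5,118.5,55.]); M=(R.from_euler("z",YAW)*R.from_euler("y",np.radians(25))).as_matrix()
def tw(v): return ORG+M@np.array(v,float)          # tray -> world
def wt(p): return M.T@(np.array(p)-ORG)
def G(base,yaw,s): return (R.from_matrix(base)*R.from_euler("z",yaw)*R.from_euler("x",np.pi)*R.from_euler("z",s*np.pi/2)).as_euler("xyz")
PLACE=G(M,0,-1)
def st(msg=""):
    s=bot.get_state(); print(msg,"t%.1f"%s["t"],"tcp",s["tool_pos"],"tray",wt(s["tool_pos"]),"F_tray",M.T@s["contact_force"],"gap %.1f"%s["finger_gap"],"j6 %.2f"%s["joint_pos"][5]); return s
def F(): return M.T@bot.get_state()["contact_force"]
def guard(d,dist,step,lim,v=40):
    """step along tray direction d until the opposing force grows by lim; returns travelled"""
    d=np.array(d,float); p=wt(bot.get_state()["tool_pos"]); f0=F(); k=0
    while k<dist:
        k+=step; bot.move_linear(tw(p+d*k),max_speed=v); f=F()-f0
        if -f@d>lim: print("contact after %.1f"%k,f); return k
    print("no contact",F()-f0); return k
E
python3 - <<'E'
from r import *
for s in(1,-1): print(s,bot.ik(tw([2,2,36]),G(M,1.835,s)))
for n,x,y,w in(("P",476,-101.5,-.842),("Q",477,-279,-2.373),("S",649,-209.8,1.6)):
    print(n,[bot.ik([x,y,37],G(np.eye(3),w,s))[5] if bot.ik([x,y,37],G(np.eye(3),w,s)) is not None else None for s in(1,-1)])
g=G(M,1.835,-1)
if bot.ik(tw([2,2,36]),g) is None: raise SystemExit
bot.command_gripper(85,60)
bot.move_pose(tw([2,2,110]),g); st("above")
bot.move_linear(tw([2,2,36]),g,max_speed=120); st("down")
bot.command_gripper(60,60); st("grip")
bot.move_linear(tw([2,2,75]),g); st("up")
im=bot.snapshot("scene");cv2.imwrite("pics/d_up.png",cv2.resize(im[150:310,220:420,::-1],None,fx=4,fy=4,interpolation=cv2.INTER_CUBIC)[:600])
E
```

```text
1 [ 0.09  0.89  1.07 -0.02  1.62  1.27]
-1 [ 0.09  0.89  1.07 -0.02  1.62 -1.87]
P [np.float64(-2.667308496268888), np.float64(0.47428415732090423)]
Q [np.float64(-1.4365384950123483), np.float64(1.705054158577445)]
S [np.float64(1.1166815642248933), np.float64(-2.0249110893649)]
above t2.5 tcp [624.94 127.72 154.26] tray [  1.75   3.19 110.34] F_tray [0.56 0.3  1.33] gap 84.9 j6 -1.87
down t3.3 tcp [594.75 122.92  87.58] tray [ 2.24  2.22 37.  ] F_tray [-0.48 -0.14 -1.02] gap 85.6 j6 -1.87
grip t3.6 tcp [595.29 122.78  88.11] tray [ 2.49  2.01 37.7 ] F_tray [-0.53  0.67  6.63] gap 66.3 j6 -1.87
up t4.0 tcp [610.35 124.66 121.69] tray [ 2.06  1.99 74.54] F_tray [-0.04  0.4  -0.29] gap 66.4 j6 -1.87
```

View pics/d_up.png

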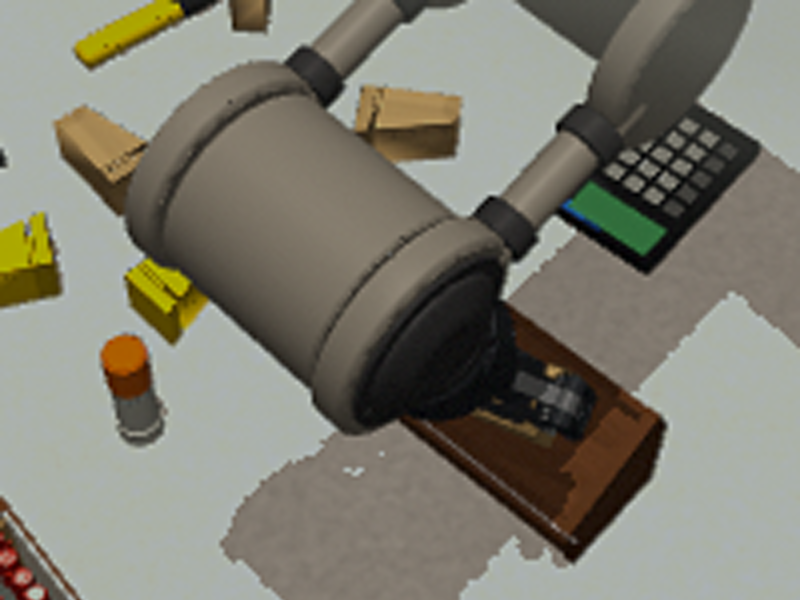

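Stand d is gripped (gap 66.3). Next I'll put it in slot 1, using its contacts with the wall and lips to refine the tray position.

```bash
python3 - <<'E'
from r import *
bot.move_linear(tw([0,-10,90]))
bot.move_pose(tw([0,-45,90]),PLACE); st("rot")
bot.move_linear(tw([0,-45,56]),max_speed=100); bot.wait(.1)
k=guard([0,0,-1],13,1.5,4); st("low")
k=guard([0,-1,0],14,1,5); s=st("wall")
p=wt(s["tool_pos"]); bot.move_linear(tw(p+[0,1.5,0]));bot.wait(.1)
k=guard([1,0,0],8,1,5); st("front lip")
p=wt(bot.get_state()["tool_pos"]); bot.move_linear(tw(p-[1.5,0,0]));bot.wait(.1)
k=guard([-1,0,0],9,1,5); st("back lip")
E
```

```text
rot t5.9 tcp [620.71  78.88 136.32] tray [ -0.03 -44.74  89.72] F_tray [-0.01 -0.22 -0.37] gap 66.2 j6 -0.10
no contact [-0.95  0.36 -0.09]
low t8.8 tcp [601.57  76.16  94.19] tray [  0.26 -45.03  43.36] F_tray [-1.13  0.21 -0.56] gap 66.4 j6 -0.10
contact after 11.0 [1.23 7.54 0.88]
wall t11.5 tcp [602.76  66.73  94.28] tray [  0.21 -54.53  43.44] F_tray [0.1  7.75 0.31] gap 65.9 j6 -0.11
contact after 3.0 [-8.29 -1.88  2.05]
front lip t12.6 tcp [604.11  67.71  93.58] tray [  1.83 -53.73  43.43] F_tray [-8.54 -1.63  1.36] gap 66.4 j6 -0.11
contact after 4.0 [ 6.32  0.68 -0.01]
back lip t14.0 tcp [600.36  67.28  95.53] tray [ -2.4  -53.69  43.6 ] F_tray [ 7.4   0.02 -1.07] gap 66.4 j6 -0.11
```

```bash
python3 - <<'E'
from r import *
bot.move_linear(tw([0.3,-53.5,43])); bot.wait(.1)
guard([0,0,-1],12,1,5); guard([0,-1,0],4,1,6); st("set")
bot.command_gripper(85); st("open")
p=wt(bot.get_state()["tool_pos"]); bot.move_linear(tw(p+[0,0,75]))
# stand P -> slot 2 (thick to the back, sign +)
g=G(np.eye(3),-.842,1); print(bot.ik([476,-101.5,37],g))
bot.move_pose([476,-101.5,130],g)
im=bot.snapshot("scene");cv2.imwrite("pics/s1.png",cv2.resize(im[200:300,295:405,::-1],None,fx=5,fy=5,interpolation=cv2.INTER_CUBIC))
bot.move_linear([476,-101.5,37],max_speed=120); st("down")
bot.command_gripper(60,60); bot.move_linear([476,-101.5,150]); st("up")
E
```

```text
contact after 6.0 [-0.41 -0.73  6.31]
contact after 3.0 [ 0.02  9.23 -3.23]
set t16.6 tcp [600.3   66.46  89.57] tray [ -0.04 -54.49  38.13] F_tray [-0.61  8.56  2.93] gap 66.3 j6 -0.11
open t16.9 tcp [600.46  64.06  89.19] tray [ -0.   -56.9   37.72] F_tray [-0.62 -0.2  -0.37] gap 85.0 j6 -0.11
[-0.37  0.56  1.87 -0.    0.7  -2.67]
down t20.7 tcp [ 476.43 -101.63   37.48] tray [-108.54 -205.68  -69.94] F_tray [-0.31  0.76  0.45] gap 85.3 j6 -2.67
up t21.9 tcp [ 475.48 -101.32  149.35] tray [-156.64 -205.26   31.07] F_tray [-0.58  0.42 -0.57] gap 66.2 j6 -2.67
```

View pics/s1.png

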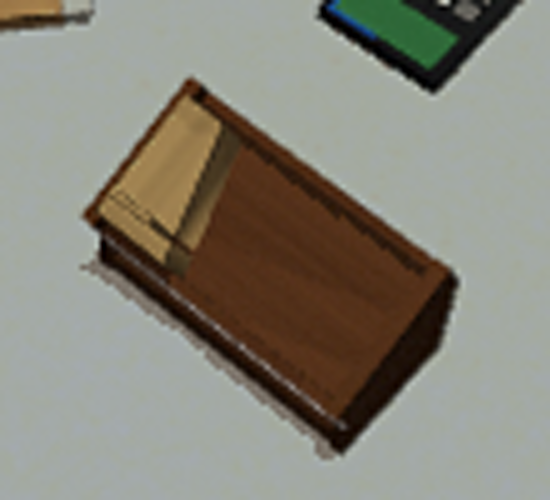

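Stand 1 sits flat and straight against the -y wall with its thick end to the front. Next is slot 2.

```bash
cat >> r.py <<'E'
def place(y,off=6,zfree=43,push=6):
    bot.move_pose(tw([0.3,y+off,100]),PLACE); bot.move_linear(tw([0,y+off,52]),max_speed=120); bot.wait(.1)
    if guard([0,0,-1],52-zfree,3,6)<52-zfree: st("EARLY CONTACT"); return False
    guard([0,-1,0],off+5,1,push); st("side")
    p=wt(bot.get_state()["tool_pos"]); bot.move_linear(tw([0.,p[1]+.7,p[2]])); bot.wait(.1)
    guard([0,0,-1],9,1,5); guard([0,-1,0],3,1,push); st("set"); return True
def leave():
    bot.command_gripper(85); p=wt(bot.get_state()["tool_pos"]); bot.move_linear(tw(p+[0,0,75]),max_speed=200)
def pick(x,y,yaw,s,z=37):
    g=G(np.eye(3),yaw,s); bot.move_pose([x,y,135],g); bot.move_linear([x,y,z],max_speed=130); st("down")
    bot.command_gripper(60,60); bot.move_linear([x,y,150],max_speed=200); st("up")
E
python3 - <<'E'
from r import *
if place(-20): 
    leave(); pick(649,-209.8,1.6,-1)
E
```

```text
no contact [ 0.31 -0.68  0.58]
contact after 6.0 [-0.59  6.41  0.8 ]
side t27.0 tcp [598.84 101.98  95.07] tray [  0.37 -19.07  44.39] F_tray [0.09 5.95 1.36] gap 66.6 j6 -0.07
contact after 8.0 [-1.34  2.44  8.1 ]
contact after 3.0 [ 1.5   8.14 -4.28]
set t30.1 tcp [595.94 101.84  89.64] tray [  0.04 -18.84  38.24] F_tray [ 0.94 12.41  3.74] gap 66.2 j6 -0.07
down t33.6 tcp [ 649.65 -210.     37.96] tray [  34.66 -334.96   -2.64] F_tray [0.66 0.24 0.75] gap 84.9 j6 -2.02
up t34.6 tcp [ 648.22 -209.48  148.6 ] tray [ -13.33 -334.27   97.06] F_tray [-0.16 -0.77 -1.07] gap 66.2 j6 -2.02
```

```bash
python3 - <<'E'
from r import *
im=bot.snapshot("scene");cv2.imwrite("pics/s2.png",cv2.resize(im[200:300,295:405,::-1],None,fx=5,fy=5,interpolation=cv2.INTER_CUBIC))
if place(14): 
    leave(); pick(477,-279,-2.373,1,39)
im=bot.snapshot("scene");cv2.imwrite("pics/s3.png",cv2.resize(im[110:300,225:405,::-1],None,fx=3,fy=3,interpolation=cv2.INTER_CUBIC))
E
```

```text
no contact [ 0.58 -1.11 -1.08]
contact after 9.0 [0.14 7.35 0.42]
side t40.1 tcp [594.82 132.81  94.89] tray [ 0.35 12.02 44.17] F_tray [0.82 7.05 0.65] gap 66.6 j6 -0.03
contact after 7.0 [-0.37  0.3   5.19]
contact after 3.0 [ 0.52  8.86 -2.99]
set t42.9 tcp [592.19 132.14  90.01] tray [-0.03 11.68 38.61] F_tray [ 0.08 10.56  2.72] gap 66.5 j6 -0.03
down t46.3 tcp [ 477.54 -279.22   39.63] tray [-128.68 -382.01  -76.97] F_tray [-0.1   0.38 -0.1 ] gap 85.1 j6 -1.44
up t47.3 tcp [ 476.5  -278.63  149.28] tray [-175.88 -381.29   22.01] F_tray [ 0.03 -0.11 -0.48] gap 65.9 j6 -1.44
```

View pics/s3.png

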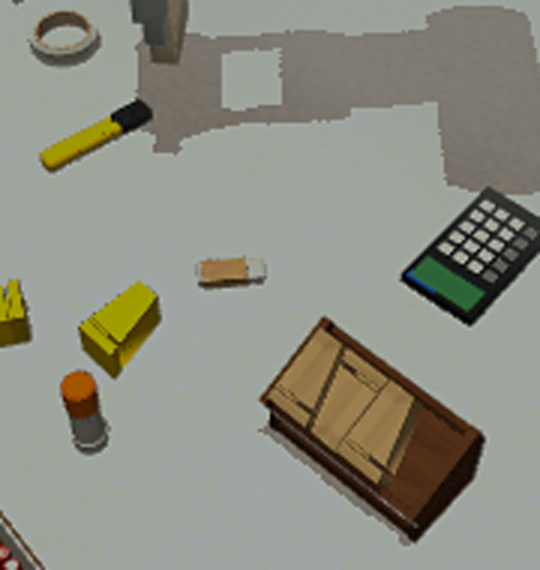

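```bash
python3 - <<'E'
from r import *
bot.move_pose(tw([0,55,100]),PLACE); bot.move_linear(tw([0,55,69]),max_speed=120); bot.wait(.1)
guard([0,-1,0],15,1,5); s=st("touch3"); p=wt(s["tool_pos"])
bot.move_linear(tw([0,p[1]+2,69])); bot.move_linear(tw([0,p[1]+2,64]),max_speed=100); bot.wait(.1)
k=guard([0,0,-1],19,3,8); st("in")
if k>=19:
    guard([0,-1,0],4,1,5); p=wt(bot.get_state()["tool_pos"]); bot.move_linear(tw([0.,p[1]+.7,p[2]])); bot.wait(.1)
    guard([0,0,-1],9,1,5); guard([0,-1,0],4,1,8); st("set")
    leave(); bot.move_pose([300,300,300],[np.pi,0,2.8]); st("away")
    for n,(x,y,w,h) in {"scene":(300,205,95,90),"top":(235,150,95,75)}.items():
        im=bot.snapshot(n);cv2.imwrite(f"pics/f_{n}.png",im[:,:,::-1]); 
    a=cv2.resize(cv2.imread("pics/f_scene.png")[200:295,300:400],None,fx=5,fy=5,interpolation=cv2.INTER_CUBIC)
    b=cv2.resize(cv2.imread("pics/f_top.png")[155:250,235:295+30],None,fx=3.3,fy=5*1,interpolation=cv2.INTER_CUBIC) 
    cv2.imwrite("pics/f.png",np.hstack([a,b]))
E
```

```text
contact after 10.0 [-0.85  5.28  2.17]
touch3 t52.1 tcp [601.53 167.15 118.83] tray [ 0.17 45.25 70.51] F_tray [-0.45  4.82  1.78] gap 66.0 j6 0.02
no contact [-0.43  0.82  0.05]
in t54.5 tcp [589.15 167.42  93.41] tray [-0.19 47.07 42.3 ] F_tray [ 0.52  0.61 -0.8 ] gap 65.7 j6 0.02
contact after 4.0 [0.96 6.17 0.86]
contact after 3.0 [-0.93  2.14  5.75]
contact after 3.0 [ 1.44  8.7  -2.59]
set t57.3 tcp [588.71 164.59  91.32] tray [-0.02 44.31 40.07] F_tray [ 0.68 10.72  2.06] gap 66.1 j6 0.01
away t59.6 tcp [300.76 300.01 299.6 ] tray [-331.53  214.85  115.3 ] F_tray [ 0.62 -0.13 -1.07] gap 85.2 j6 -0.62
```

```bash
ls pics
```

```text
c1.png
c2.png
d_up.png
f.png
f_scene.png
f_top.png
s1.png
s2.png
s3.png
scene0.png
top0.png
tray_ov.png
```

View pics/f.png

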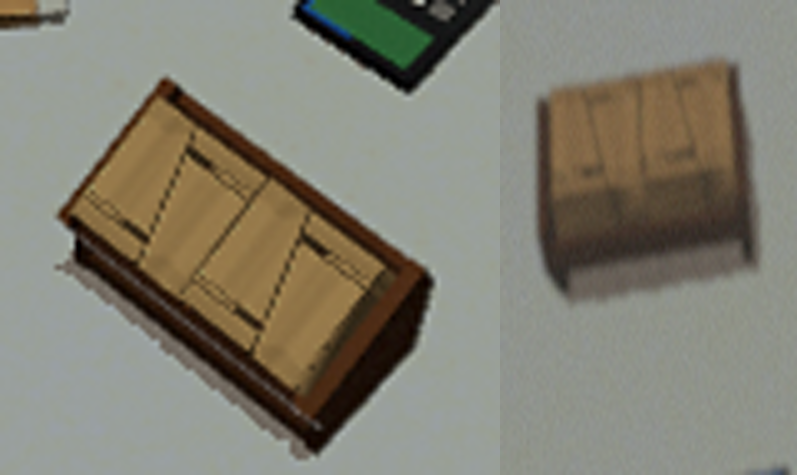

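```bash
python3 - <<'E'
import cv2,numpy as np
# tops of the stands and bystanders: did anything outside the tray move?
for n in("scene","top"):
    d=cv2.absdiff(cv2.GaussianBlur(cv2.imread(f"pics/{n}0.png"),(5,5),0),cv2.GaussianBlur(cv2.imread(f"pics/f_{n}.png"),(5,5),0)).max(2)
    for s in [cv2.boundingRect(c) for c in cv2.findContours((d>25).astype(np.uint8),0,1)[0] if cv2.contourArea(c)>8]: print(n,s)
E
```

```text
scene (314, 219, 63, 59)
scene (632, 182, 8, 15)
scene (233, 176, 30, 29)
scene (636, 171, 4, 5)
scene (307, 171, 29, 21)
scene (448, 151, 56, 110)
scene (463, 139, 22, 13)
scene (274, 131, 16, 28)
scene (430, 106, 14, 6)
scene (492, 95, 121, 188)
scene (501, 91, 8, 5)
scene (514, 86, 23, 16)
scene (533, 84, 10, 6)
scene (447, 84, 5, 6)
scene (607, 81, 18, 18)
scene (536, 73, 5, 7)
scene (546, 69, 15, 23)
scene (445, 58, 3, 11)
scene (562, 57, 45, 38)
scene (469, 50, 15, 24)
scene (550, 49, 15, 19)
scene (458, 39, 11, 31)
scene (548, 33, 11, 18)
scene (515, 30, 33, 30)
scene (562, 5, 15, 44)
scene (585, 0, 55, 49)
top (94, 365, 29, 35)
top (24, 362, 22, 10)
top (119, 359, 6, 7)
top (122, 341, 87, 59)
top (0, 306, 51, 94)
top (186, 295, 106, 105)
top (65, 294, 10, 14)
top (29, 290, 19, 18)
top (130, 289, 62, 49)
top (48, 289, 14, 19)
top (72, 277, 7, 21)
top (15, 262, 121, 105)
top (420, 222, 35, 28)
top (353, 218, 28, 32)
top (249, 167, 57, 29)
top (392, 160, 31, 21)
```

```bash
python3 -c "
from workcell import bot
print(bot.get_state()['t']);bot.finish_job()"
```

```text
59.675
the job is handed in; nothing more can be done
```

All four stands are packed in the tray in one snug row, alternately thick and thin end to the front, and the job is handed in at 59.7 s of the 72 s allowed. Starting from the -y wall, the order is the tray stand first (thick end to the front), then the three counter stands.

I gripped each stand by its square ends, nudged it against the wall or its neighbour until it touched, and lowered it to a floor contact of about 5–8 N.

**Last checks**
- **Seating:** the final pictures show the four straight, with level tops and closed joints, and about 5 mm of slack left at the +y wall. At release the tool was within 1 mm of its grasp height for every stand, so each is down on the floor.
- **Other goods:** comparing before and after pictures, the only changes were the stands, the tray, and the arm with its shadow. The highlighter, yellow wedges and other goods did not move.
- **Forces:** the highest reading at a check point was about 12 N, though I did not record force continuously.

**Disagreements**
- **Stand positions:** the two cameras differed by about 3–6 mm in x.
- **Tray position:** my picture fit of the tray was weak. With its height left free it gave 49 mm instead of 55. I used the stated 55 mm and tilt, and contact with the lips then put the tray centre within about 0.3 mm along its slope.

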